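# Free the blue set square from behind the others on a crowded hook

## Robot

A 7-joint arm with a two-finger parallel gripper is mounted at the origin on the work surface. World frame = base frame: x ahead of the robot, y to its left, z up, the work surface at z = 0. Lengths are in m, angles in rad, forces in N, time in s.
With the tool pointing down it reaches from about 0.425 to 0.825 m from the base axis. Payload 3.6 kg.
Tool frame: the origin (TCP) lies midway between the tips of the shut fingers; the grasp point (between the pads) lies 19 mm behind it; z points along the fingers, y is the direction in which the jaws open and shut (so a half turn about z gives the same grasp; the last joint's range is limited). The gripper opens to 85 mm and grips with 20 to 120 N. Pads are 22 mm wide; open, the fingers measure 114 mm over their backs; the gripper's body (76 mm by 85 mm) begins 54 mm behind the grasp point. The pads swing forward as they close: fully open they stand 13 mm farther back than shut.
Start: joints at [-1.268, 0.615, -0.013, 1.423, 0.008, 1.103, -0.04], TCP at [0.21, 0.615, 0.231] pointing down, gripper open.
Joint ranges: [-3.12, 3.12], [-0.3, 2.06], [-1.34, 1.32], [0.26, 2.42], [-1.36, 4.5], [0.01, 1.98], [-2.84, 2.84]. Speed limits (rad/s): [2.79, 2.79, 3.14, 3.14, 3.14, 3.14, 3.14].

## Interface

Orientations are given as a unit quaternion [x, y, z, w].
In Python, from workcell import arm, eyes gives the robot as it stands. The module is installed in compiled form; this text tells all that it offers.
- The arm moves only by the tool drive_tool, never from a script. Its argument "targets" is a list of rows, each a list of 7 numbers: the opening, from -1 (shut) to 1 (fully open), then the shift along the tool's x, y, z normalised to -1 to 1, where 1 is 0.4 m, then the turn, a rotation vector about the tool's x, y, z normalised to -1 to 1, where 1 is pi rad. A call has 1 to 20 rows; each row is the pose to reach, as a shift and turn from the pose commanded when the call began, along the tool's axes at that moment, turning the shorter way round; what a row does not reach only later rows make up. A row lasts 1/8 s, in which the tool goes at most 62.5 mm and 10.7 degrees, less where a joint would pass 70% of its speed; a pose out of reach is approached as far as the arm can. A call with a number of a shift or a turn outside -1 to 1 is refused whole. A call with a gripper value outside its range is refused whole. The fingers move at their own pace and stop on an object; "grip_force" is the grip in N (left out, the last holds). Time passes only in rows, so rows that repeat a pose let the fingers close. It gives the time, the measured TCP pose, the force and the opening at its end, in the units of the state.
- arm.observe(): the state, without advancing time (a new reading comes with each control period).
- eyes.snapshot(name): name is "scene" or "top" or "wrist"; returns the picture (384x512x3 uint8, red, green, blue); there is no depth.
- eyes.camera_info(name): a dict with "K" (3x3 intrinsics, pixels), "D" ([k1, k2, p1, p2, k3] as OpenCV has them; the pictures are not rectified), "T" (4x4, takes a point from camera to world coordinates). Camera axes: x right, y down, z forward; pixel columns grow to the right and rows downward; lengths in m; the calibration is good to about 2 mm. A picture is of the moment at which its call begins: read the wrist's pose just before it. camera_info takes no time and is no camera call; for the wrist camera it gives the pose at the moment of the call.
- arm.job_done(): hands the job in, once; it reports no verdict.
The state is a dict: "time": time; "q": joint angles; "joint_vel": joint speeds; "tau": joint torques, N m; "eef_pos": TCP position; "tcp_rot": TCP orientation; "contact_force": force on the tool from outside, world axes, zero at the start; "moment": the same for the moment, N m; "grip_width": opening from 0.0 (shut) to 1.0 (fully open).
Only numpy, scipy, OpenCV 4.12 (cv2) and the standard library are available. Lean on these libraries where they do the work, as an engineer would, in place of code of your own. Each camera call takes 0.05 s, during which the arm holds its last target.

## Task

The blue set square hangs at the back of the crowded hook. First hang the yellow protractor and the orange triangle, in any order, on the spare hook, each dropped fully into a groove of its sleeve (feel for the grooves), leaving the blue one in place meanwhile; then take the blue set square off and stand it upright in the slot of the wooden block, fully down. Be gentle: never press a plate on the hooks or the block with more than 25 N, and leave the pencil cup, eraser and sharpener alone.

Things in the scene. Friction and masses are not known exactly. Their poses are not given: they have to be found in the camera images.
- full_hook: Crowded hook, fixed: wooden foot 150 x 100 mm, steel post 18 mm thick, level rod pointing from it along own +x, away from the robot. Origin under the post at desk level, z up; rod axis at z = 180 mm. The blue set square hangs in the groove nearest the post, the other two in front of it, in either order, in the middle and outer grooves.
- full_end (a point): Free end of the crowded rod, 101 mm from the post axis. White collars (radius 9 mm) on a 4 mm radius core leave grooves 10 mm wide centred 32, 60 and 88 mm from the post axis. An eye in a groove has its origin 184.6 mm above the desk, on a collar 190.4 mm. Lifted 6 to 18 mm out of its groove, an eye passes freely over the collars.
- spare_hook: Spare hook, fixed, empty; foot, post, rod height and frame as the crowded hook. Its rod carries a black sleeve with two grooves, clamped anywhere over 16 mm, its place NOT measured: inner groove centred 32 to 48 mm from the post axis, outer groove 28 mm further out, free end 14 mm beyond that. It does not shift under permitted forces.
- spare_rod (a point): On the spare rod's axis, 24 mm from the post axis: always on the collar behind the inner groove. Collar radius 9 mm, grooves 10 mm wide, core radius 4 mm, edges rounded 1.5 mm. An eye on a collar has its origin 190.4 mm above the desk; drawn outwards under a light downward load it drops into the inner groove, to 184.6 mm.
- yellow_protractor: Yellow half-round protractor, 110 mm wide at the lower edge, 6 mm thick. Origin: inner apex of the eye it hangs by; x normal to the plate (along the rod), z up. Eye: window 30 mm wide, roof sloping down 30 degrees both ways from the apex, sill 40 mm below it. Straight lower edge 104 mm below the origin. 80 to 170 g.
- yellow_tab (a point): Centre of the yellow plate's grip tab, straight above its eye, 29 mm above the plate's origin: tab 24 mm wide (plate's y), 10 mm thick (x), from 8 to 50 mm above the origin. Grip it from above across its width.
- orange_tab (a point): Centre of the orange plate's grip tab, straight above its eye, 29 mm above the plate's origin: tab 24 mm wide (plate's y), 10 mm thick (x), from 8 to 50 mm above the origin. Grip it from above across its width.
- blue_tab (a point): Centre of the blue plate's grip tab, straight above its eye, 29 mm above the plate's origin: tab 24 mm wide (plate's y), 10 mm thick (x), from 8 to 50 mm above the origin. Grip it from above across its width.
- orange_triangle: Orange 60 degree triangle, 80 mm wide at the lower edge, 6 mm thick. Origin: inner apex of the eye it hangs by; x normal to the plate (along the rod), z up. Eye: window 30 mm wide, roof sloping down 30 degrees both ways from the apex, sill 40 mm below it. Straight lower edge 104 mm below the origin. 80 to 170 g.
- blue_square: Blue 45 degree set square, 120 mm wide at the lower edge, 6 mm thick. Origin: inner apex of the eye it hangs by; x normal to the plate (along the rod), z up. Eye: window 30 mm wide, roof sloping down 30 degrees both ways from the apex, sill 40 mm below it. Straight lower edge 104 mm below the origin. 80 to 170 g.
- slot_block: Wooden block, fixed, 60 x 154 x 38 mm high; origin at the centre of its underside. An upright slot runs along its own y: 130 mm long, 11 mm wide (19 mm wide in the uppermost 6 mm), its floor 10 mm above the desk. A plate standing in it has its origin 114 mm above the desk.
- pencil_cup: Green pencil cup with pencils, 72 mm across, cup 95 mm high, pencils to 170 mm; origin at the centre of its underside. Bystander.
- eraser: White eraser 55 x 24 x 14 mm lying on the desk; origin at the centre of its underside. Bystander.
- sharpener: Purple sharpener 40 x 34 x 32 mm; origin at the centre of its underside. Bystander.
Not all that is in view belongs to the job. There is more than one size of the orange_triangle; the job needs the middle-sized. There is more than one size of the slot_block; the one meant has the size given above.

How it is judged:
By the outcome, as a careful person would: the job done as asked, in the order asked, and still so for the second after the job is handed in, with the robot touching nothing.
It also fails if it takes over 72 s, if anything falls off the work surface, if the arm or the gripper's body presses on something with over 40 N, if the wrist force passes 120 N, or if a joint passes its speed limit or range.

## Working session

There is one attempt and no reset: what is moved stays moved. The work goes in short steps, Python scripts to look and compute and a tool call to move; the robot and the scene stay as the last step left them, time stands still between calls to the robot, and variables do not carry over. Pictures are saved under pics/ and viewed, and the job is handed in when it is done.

Besides the shell and the picture viewer there is one more tool, called by a JSON object that holds its "op" and its "data". drive_tool: Moves the arm, as the interface text tells. Its arguments: {"type":"object","properties":{"targets":{"type":"array","items":{"type":"array","items":{"type":"number"}}},"grip_force":{"type":"number"}},"required":["targets"]}

```bash
mkdir -p pics
python3 - <<'E'
from workcell import arm, eyes
import cv2
s=arm.observe()
for k,v in s.items(): print(k,v)
for n in ["scene","top","wrist"]:
    im=eyes.snapshot(n); cv2.imwrite(f"pics/{n}0.png",im[:,:,::-1])
    c=eyes.camera_info(n); print(n,c["K"],c["D"],c["T"])
E
```

```text
time 0.0
q [-1.26849606  0.61591138 -0.01262362  1.42492277  0.0081327   1.10343791
 -0.04044056]
joint_vel [-0.00051352 -0.00052166  0.00040916 -0.00117788  0.0018778   0.00031134
  0.00017719]
tau [-2.46171902e-05 -4.69211626e+01  2.59221643e-01 -1.71028590e+01
  9.97597701e-03  9.67610045e-03 -1.40919920e-05]
eef_pos [0.20963278 0.61443623 0.23013534]
tcp_rot [ 1.63637338e-01  9.86519688e-01 -1.30150633e-03 -1.83137049e-04]
contact_force [-0.97115972 -0.12619844  0.02715973]
moment [-0.01992641  0.02212908  0.01891415]
grip_width 0.9986961175263286
scene [[468.28634648   0.         253.66620113]
 [  0.         468.28634648 194.5342138 ]
 [  0.           0.           1.        ]] [-0.13488335  0.          0.          0.          0.        ] [[ 0.74417958  0.47752272 -0.46708544  1.17650133]
 [ 0.6676389  -0.50939449  0.54293236 -0.6589004 ]
 [ 0.02133178 -0.71588358 -0.69789372  0.9605749 ]
 [ 0.          0.          0.          1.        ]]
top [[471.7916195    0.         257.64905423]
 [  0.         471.7916195  195.56549588]
 [  0.           0.           1.        ]] [0.01199969 0.         0.         0.         0.        ] [[-0.0067179  -0.99624024  0.08637275  0.54312473]
 [-0.99992793  0.00755191  0.00933277  0.00303374]
 [-0.00994996 -0.08630383 -0.99621918  1.18117037]
 [ 0.          0.          0.          1.        ]]
wrist [[313.49874595   0.         260.34627063]
 [  0.         313.49874595 195.26307617]
 [  0.           0.           1.        ]] [-0.02832454  0.          0.          0.          0.        ] [[ 0.32338569  0.91019399  0.25878291  0.14414916]
 [ 0.94626563 -0.31055212 -0.09021496  0.63713606]
 [-0.00174754  0.2740516  -0.9617134   0.37251532]
 [ 0.          0.          0.          1.        ]]
```

View pics/scene0.png

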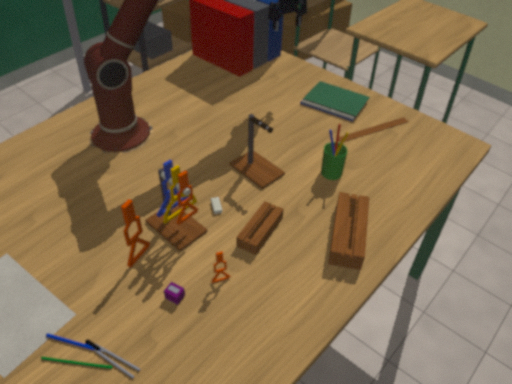

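View pics/top0.png

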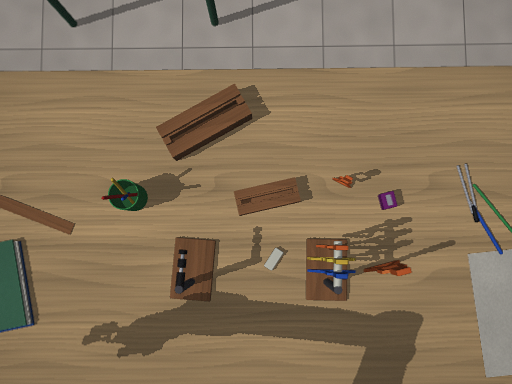

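View pics/wrist0.png

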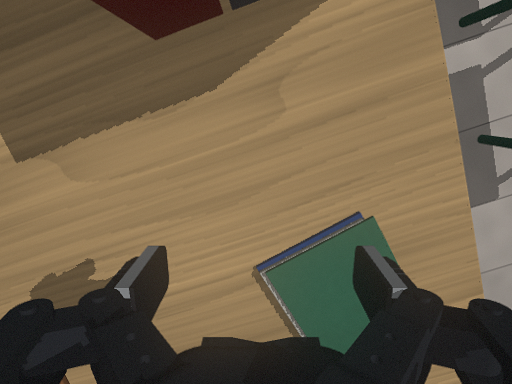

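Run:
```python
import cv2
im=cv2.imread("pics/top0.png")
cv2.imwrite("pics/z_hooks.png",cv2.resize(im[225:310,160:420],None,fx=3,fy=3,interpolation=cv2.INTER_CUBIC))
cv2.imwrite("pics/z_blocks.png",cv2.resize(im[75:225,145:320],None,fx=4,fy=4,interpolation=cv2.INTER_CUBIC))
im=cv2.imread("pics/scene0.png")
cv2.imwrite("pics/z_sc.png",cv2.resize(im[100:290,100:300],None,fx=3.1,fy=3.1,interpolation=cv2.INTER_CUBIC))
```

```text
(no output)
```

View pics/z_hooks.png

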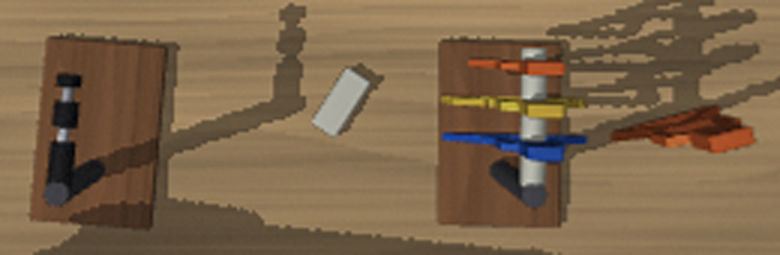

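View pics/z_blocks.png

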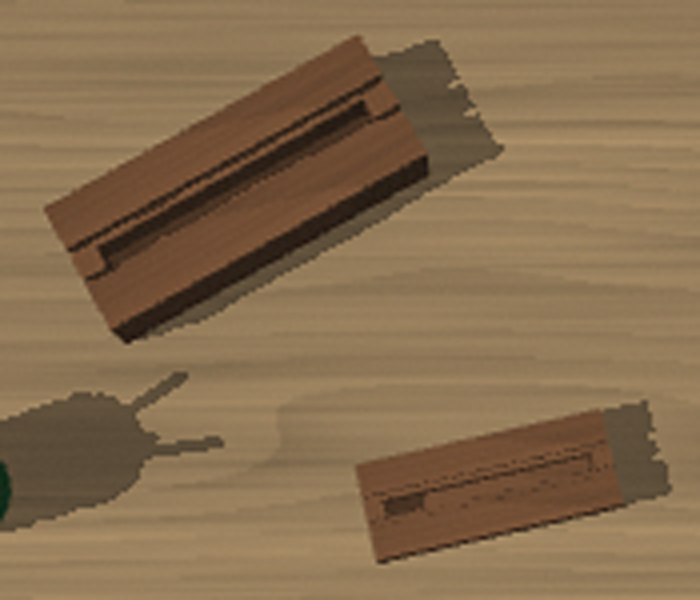

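View pics/z_sc.png

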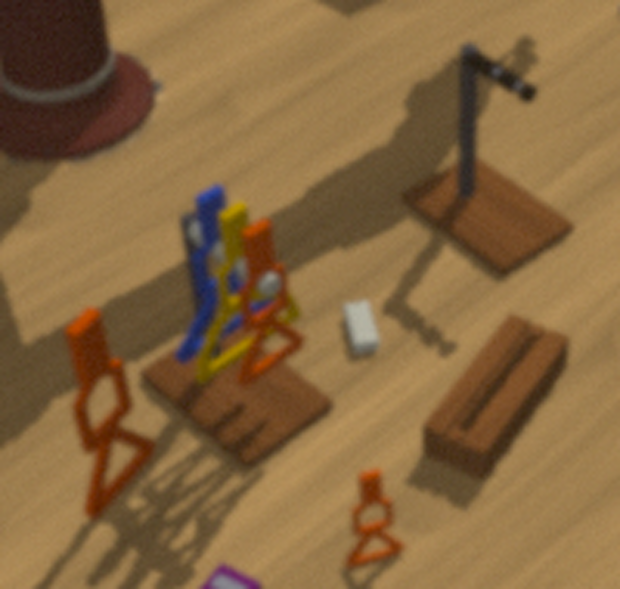

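```bash
cat > h.py <<'E'
import numpy as np, cv2
from workcell import arm, eyes
def ray(ci,px):
    p=cv2.undistortPoints(np.array(px,float).reshape(-1,1,2),ci["K"],ci["D"]).reshape(-1,2)
    T=ci["T"]; d=np.c_[p,np.ones(len(p))]@T[:3,:3].T
    return T[:3,3],d
def onz(ci,px,z):
    o,d=ray(ci,px); return o+d*((z-o[2])/d[:,2])[:,None]
def tri(c1,p1,c2,p2):
    o1,d1=ray(c1,p1);o2,d2=ray(c2,p2);d1=d1[0];d2=d2[0]
    A=np.c_[d1,-d2]; t=np.linalg.lstsq(A,o2-o1,rcond=None)[0]
    a=o1+t[0]*d1;b=o2+t[1]*d2
    return (a+b)/2,np.linalg.norm(a-b)
def proj(ci,P):
    T=np.linalg.inv(ci["T"]);r=cv2.Rodrigues(T[:3,:3])[0]
    return cv2.projectPoints(np.array(P,float).reshape(-1,1,3),r,T[:3,3],ci["K"],ci["D"])[0].reshape(-1,2)
E
python3 - <<'E'
from h import *
np.set_printoptions(precision=4,suppress=True)
t=eyes.camera_info("top")
off=np.array([145,75])
for n,c in dict(small=[(357,465),(605,410),(622,503),(380,562)],large=[(45,208),(360,37),(428,158),(118,330)]).items():
    for z in(.038,.05):
        P=onz(t,np.array(c)/4+off,z); print(n,z,P[:,:2].tolist(),P.mean(0),[np.linalg.norm(P[i]-P[(i+1)%4]) for i in range(4)])
        d=P[0]-P[1]+P[3]-P[2]; print("yaw of y axis",np.degrees(np.arctan2(d[1],d[0]))-90)
off=np.array([160,225])
def Z(p): return np.array(p)/3+off
print("spare end",onz(t,Z([(69,76)]),.18),"post",onz(t,Z([(57,193)]),.18))
print("full end",onz(t,Z([(533,48)]),.18),"post",onz(t,Z([(533,196)]),.18))
print("sp collars",onz(t,Z([(62,142),(67,98),(68,122)]),.18))
print("tabs o y b", onz(t,Z([(550,66),(547,104),(550,150)]),.22))
for n,c in dict(sp=[(50,37),(165,44),(153,229),(30,220)],fu=[(440,40),(562,40),(560,226),(438,224)]).items():
    P=onz(t,Z(c),.012); print(n,P.mean(0),[np.linalg.norm(P[i]-P[(i+1)%4]) for i in range(4)])
    d=P[0]-P[3]+P[1]-P[2]; print("yaw",np.degrees(np.arctan2(d[1],d[0])))
E
```

```text
small 0.038 [[0.6532188450914269, 0.07065719368358594], [0.685734141779198, -0.08066853813190321], [0.6288175686568983, -0.09019396565338994], [0.5940579031913835, 0.05685437403574569]] [ 0.6405 -0.0108  0.038 ] [np.float64(0.15477959047686848), np.float64(0.057708145572814805), np.float64(0.15110078937122046), np.float64(0.06074977264756729)]
yaw of y axis 12.706114714441156
small 0.05 [[0.6520631736436319, 0.06994734194779402], [0.6842371532609905, -0.07978990503985371], [0.6279180404104688, -0.08921534297652195], [0.5935232514306011, 0.056289412196265376]] [ 0.6394 -0.0107  0.05  ] [np.float64(0.15315485006965346), np.float64(0.057102376067618976), np.float64(0.14951466579189618), np.float64(0.06011207480868864)]
yaw of y axis 12.706114714441185
large 0.038 [[0.8138872861638377, 0.26271861724740525], [0.9200276280492437, 0.06810593142084341], [0.8431906986632185, 0.02633821378972488], [0.7374908303499639, 0.21704863258554333]] [0.8286 0.1436 0.038 ] [np.float64(0.2216751444347763), np.float64(0.08745545125139922), np.float64(0.21804340393306063), np.float64(0.08900655009568605)]
y
[... 381 characters left out ...]
is 28.800803952984694
spare end [[0.5151 0.1708 0.18  ]] post [[0.4339 0.1786 0.18  ]]
full end [[ 0.5325 -0.1556  0.18  ]] post [[ 0.43   -0.1534  0.18  ]]
sp collars [[0.4691 0.1754 0.18  ]
 [0.4997 0.1721 0.18  ]
 [0.483  0.1713 0.18  ]]
tabs o y b [[ 0.5208 -0.1604  0.22  ]
 [ 0.4954 -0.1579  0.22  ]
 [ 0.4649 -0.1592  0.22  ]]
sp [0.4647 0.1736 0.012 ] [np.float64(0.09503340826966238), np.float64(0.15005569913471486), np.float64(0.10057556042521272), np.float64(0.14908420754449955)]
yaw -4.7108927307423905
fu [ 0.4627 -0.1538  0.012 ] [np.float64(0.09999656090440989), np.float64(0.1502817022533164), np.float64(0.0988353749454708), np.float64(0.14882602972384384)]
yaw -1.7636874774531202
```

```bash
cat >> h.py <<'E'
from scipy.spatial.transform import Rotation as Ro
def goal(p,yaw,verbose=True):
    """row numbers for world TCP p, plate yaw (deg), tool down, x_t toward robot"""
    s=arm.observe(); R0=Ro.from_quat(s["tcp_rot"]); 
    y=np.radians(yaw)
    M=np.c_[[-np.cos(y),-np.sin(y),0],[-np.sin(y),np.cos(y),0],[0,0,-1]]
    d=R0.inv().apply(np.array(p)-s["eef_pos"])/0.4
    w=(R0.inv()*Ro.from_matrix(M)).as_rotvec()/np.pi
    print("row",np.round(d,4).tolist(),np.round(w,4).tolist(),"dist",np.linalg.norm(d)*.4)
E
python3 - <<'E'
from h import *
goal([.47,.22,.33],-4.7)
E
```

```text
row [-0.9344, -0.7242, -0.2476] [-0.0007, -0.0001, -0.0785] dist 0.4831412125061668
```

{"op": "drive_tool", "data": {"targets": [[1,-0.05,-0.04,-0.1,0,0,-0.02],[1,-0.15,-0.12,-0.2,0,0,-0.04],[1,-0.27,-0.21,-0.2476,0,0,-0.06],[1,-0.39,-0.3,-0.2476,0,0,-0.0785],[1,-0.51,-0.395,-0.2476,0,0,-0.0785],[1,-0.63,-0.49,-0.2476,0,0,-0.0785],[1,-0.75,-0.58,-0.2476,0,0,-0.0785],[1,-0.86,-0.67,-0.2476,0,0,-0.0785],[1,-0.92,-0.71,-0.2476,0,0,-0.0785],[1,-0.9344,-0.7242,-0.2476,0,0,-0.0785],[1,-0.9344,-0.7242,-0.2476,0,0,-0.0785],[1,-0.9344,-0.7242,-0.2476,0,0,-0.0785]]}}

```text
time: 1.65
eef_pos: [0.4689, 0.2224, 0.3302]
tcp_rot: [0.039, 0.999, 0.0, -0.0]
contact_force: [-0.1, -0.3, -0.1]
grip_width: 1.0
```

Run:
```python
from h import *
import pickle
s=arm.observe(); c=eyes.camera_info("wrist"); im=eyes.snapshot("wrist"); print(s["time"],s["eef_pos"],s["tcp_rot"])
pickle.dump((s,c,im),open("w1.pkl","wb"))
cv2.imwrite("pics/w1.png",im[:,:,::-1])
goal([.47,-.155,.33],-1.7)
```

```text
1.65 [0.46888968 0.22235216 0.33023834] [ 3.92033515e-02  9.99231039e-01  4.35592990e-04 -4.88665368e-04]
row [-0.0764, -0.94, -0.0] [0.0002, -0.0002, -0.0155] dist 0.37725192294213766
```

View pics/w1.png

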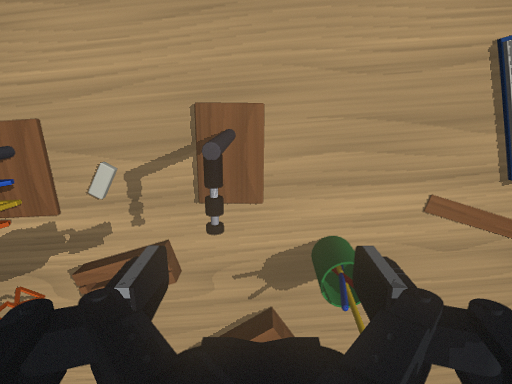

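Run:
```python
import pickle
from h import *
np.set_printoptions(precision=4,suppress=True)
s,c,im=pickle.load(open("w1.pkl","rb"))
cv2.imwrite("pics/w1z.png",cv2.resize(im[95:245,180:280,::-1],None,fx=4,fy=4,interpolation=cv2.INTER_CUBIC))
P=onz(c,[(211.5,152),(215.5,229),(214,193.5),(214.5,220)],.18);print(P, np.linalg.norm(P-P[0],axis=1))
```

```text
[[0.4372 0.1791 0.18  ]
 [0.5141 0.1737 0.18  ]
 [0.4774 0.1766 0.18  ]
 [0.5045 0.1738 0.18  ]] [0.     0.0771 0.0402 0.0675]
```

View pics/w1z.png

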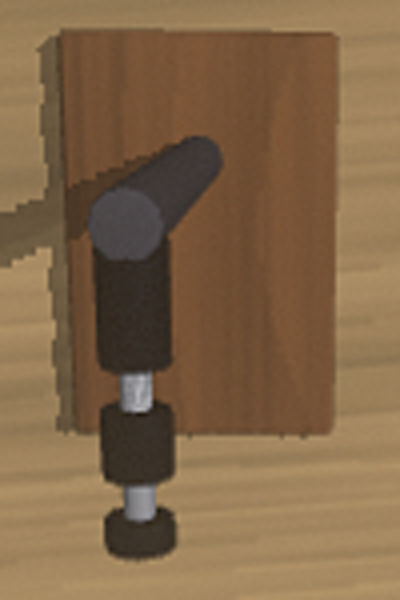

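{"op": "drive_tool", "data": {"targets": [[1,-0.01,-0.08,0,0,0,-0.005],[1,-0.02,-0.22,0,0,0,-0.01],[1,-0.03,-0.36,0,0,0,-0.0155],[1,-0.04,-0.5,0,0,0,-0.0155],[1,-0.05,-0.64,0,0,0,-0.0155],[1,-0.06,-0.78,0,0,0,-0.0155],[1,-0.07,-0.89,0,0,0,-0.0155],[1,-0.0764,-0.94,0,0,0,-0.0155],[1,-0.0764,-0.94,0,0,0,-0.0155],[1,-0.0764,-0.94,0,0,0,-0.0155]]}}

```text
time: 2.95
eef_pos: [0.4701, -0.1546, 0.3303]
tcp_rot: [0.015, 1.0, 0.001, -0.0]
contact_force: [0.1, -0.5, -0.1]
grip_width: 1.001
```

Run:
```python
from h import *
import pickle
s=arm.observe(); c=eyes.camera_info("wrist"); im=eyes.snapshot("wrist"); print(s["time"],s["eef_pos"],s["tcp_rot"])
pickle.dump((s,c,im),open("w2.pkl","wb"))
cv2.imwrite("pics/w2.png",im[:,:,::-1])
cv2.imwrite("pics/w2z.png",cv2.resize(im[95:270,120:300,::-1],None,fx=3.4,fy=3.4,interpolation=cv2.INTER_CUBIC))
```

```text
2.95 [ 0.47009304 -0.15464251  0.33025129] [ 1.50212561e-02  9.99886941e-01  6.78685474e-04 -8.14053454e-05]
```

View pics/w2.png

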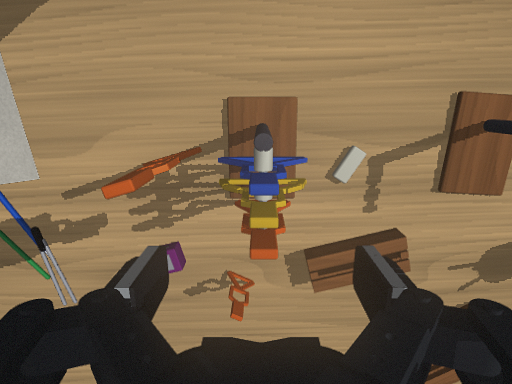

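View pics/w2z.png

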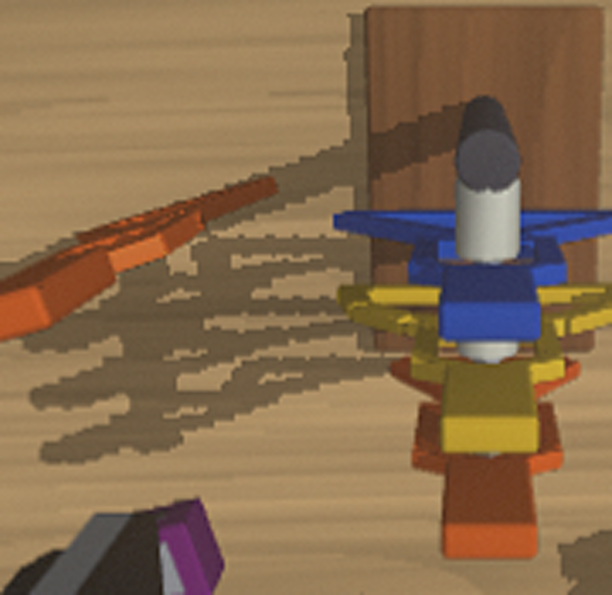

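Run:
```python
import pickle
from h import *
np.set_printoptions(precision=4,suppress=True)
s,c,im=pickle.load(open("w2.pkl","rb"))
o=np.array([120,95])
for n,q in dict(b=[(440,305),(541,303),(540,338),(441,340)],y=[(442,417),(540,417),(538,452),(444,453)],o=[(443,523),(539,523),(538,557),(443,557)]).items():
    P=onz(c,np.array(q)/3.4+o,.2346);print(n,P.mean(0),np.linalg.norm(P[0]-P[1]),np.linalg.norm(P[1]-P[2]),"yaw",np.degrees(np.arctan2(*(P[1]-P[0])[:2]))*-1)
for z in (.18,.189,.195): print("post",z,onz(c,np.array([(488,160)])/3.4+o,z))
P=onz(c,np.array([(366,8),(600,6)])/3.4+o,.012);print("foot yaw",P,-np.degrees(np.arctan2(*(P[1]-P[0])[:2])))
s,c,im=pickle.load(open("w1.pkl","rb")); o=np.array([180,95])
P=onz(c,np.array([(62,31),(337,36),(332,434),(78,433)])/4+o,.012);print("spare foot",P.mean(0),-np.degrees(np.arctan2(*(P[1]-P[0])[:2])),-np.degrees(np.arctan2(*(P[2]-P[3])[:2])),[np.linalg.norm(P[i]-P[i-1]) for i in range(4)])
for z in (.18,.189,.195): print("post",z,onz(c,np.array([(126,224)])/4+o,z))
print(onz(c,np.array([(140,553),(140,486),(140,520),(137,408),(136,370)])/4+o,.18))
print(onz(c,np.array([(140,486+3),(140,520+3),(137,408),(136,370)])/4+o,.184))
```

```text
b [ 0.464  -0.1514  0.2346] 0.023205715980499916 0.008352664235328003 yaw -0.6036784903019401
y [ 0.4918 -0.1521  0.2346] 0.02320993655422381 0.008893706992323934 yaw -1.7850965914259043
o [ 0.5194 -0.1529  0.2346] 0.023430057192752318 0.009178101859601854 yaw -1.7984139062302122
post 0.18 [[ 0.4329 -0.1505  0.18  ]]
post 0.189 [[ 0.432  -0.1506  0.189 ]]
post 0.195 [[ 0.4313 -0.1507  0.195 ]]
foot yaw [[ 0.3874 -0.1979  0.012 ]
 [ 0.3895 -0.1011  0.012 ]] -1.277401551286151
spare foot [0.466  0.1786 0.012 ] -5.6216923912639745 -4.77096646838756 [np.float64(0.14870967095968507), np.float64(0.09718247720073411), np.float64(0.14726257991729746), np.float64(0.09774237773139142)]
post 0.18 [[0.4363 0.1792 0.18  ]]
post 0.189 [[0.4352 0.1807 0.189 ]]
post 0.195 [[0.4344 0.1817 0.195 ]]
[[0.5187 0.1727 0.18  ]
 [0.5009 0.1748 0.18  ]
 [0.5098 0.1737 0.18  ]
 [0.4809 0.1764 0.18  ]
 [0.4714 0.1773 0.18  ]]
[[0.5003 0.1754 0.184 ]
 [0.5091 0.1744 0.184 ]
 [0.4798 0.1771 0.184 ]
 [0.4704 0.178  0.184 ]]
```

Run:
```python
from h import *
goal([.5194,-.1529,.24],-1.6)
goal([.5194,-.1529,.1986],-1.6)
```

```text
row [-0.1231, 0.0076, 0.2257] [0.0004, -0.0, -0.0006] dist 0.10289506287465328
row [-0.1232, 0.0075, 0.3292] [0.0004, -0.0, -0.0006] dist 0.14063215120470782
```

Orange candidates in the top view: (385,268) is the large one, standing on the desk. (343,181) is the small one, also on the desk. (335,247) is the middle-sized one, hanging outermost on the crowded hook, and it's the one meant; crop w2z confirms it. Block candidates: (205,120) measures about 220x88 mm, and (270,196) measures 154x60 mm, so the second is the one meant.

{"op": "drive_tool", "data": {"targets": [[1,-0.06,0.004,0.06,0,0,0],[1,-0.12,0.0075,0.14,0,0,0],[1,-0.1232,0.0075,0.22,0,0,0],[1,-0.1232,0.0075,0.29,0,0,0],[1,-0.1232,0.0075,0.3292,0,0,0],[1,-0.1232,0.0075,0.3292,0,0,0],[0,-0.1232,0.0075,0.3292,0,0,0],[-1,-0.1232,0.0075,0.3292,0,0,0],[-1,-0.1232,0.0075,0.3292,0,0,0],[-1,-0.1232,0.0075,0.3292,0,0,0],[-1,-0.1232,0.0075,0.3292,0,0,0],[-1,-0.1232,0.0075,0.3292,0,0,0]], "grip_force": 50}}

```text
time: 4.5
eef_pos: [0.5195, -0.1545, 0.1995]
tcp_rot: [0.016, 1.0, 0.001, 0.001]
contact_force: [-0.7, 4.2, 5.1]
grip_width: 0.276
```

Run:
```python
from h import *
s=arm.observe();print(s["eef_pos"],s["tcp_rot"],s["contact_force"],s["grip_width"])
for n in("wrist","scene"):
    im=eyes.snapshot(n); cv2.imwrite(f"pics/g1{n}.png",im[:,:,::-1])
```

```text
[ 0.51953933 -0.15452372  0.1994533 ] [1.63308011e-02 9.99866237e-01 6.95785090e-04 5.74275821e-04] [-0.68158715  4.20253693  5.13446664] 0.2761701040247619
```

View pics/g1wrist.png

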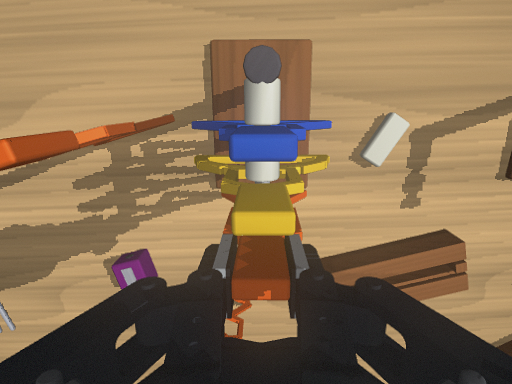

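```bash
cat >> h.py <<'E'
def goal2(p,yaw,p0,yaw0):
    def M(a):
        y=np.radians(a); return np.c_[[-np.cos(y),-np.sin(y),0],[-np.sin(y),np.cos(y),0],[0,0,-1]]
    d=M(yaw0).T@(np.array(p)-np.array(p0))/.4
    print("row",np.round(d,4).tolist(),"turn z",round((yaw0-yaw)/180,4))
E
python3 - <<'E'
from h import *
c=[.5194,-.1529,.1986]
goal2([.5194,-.1529,.2106],-1.6,c,-1.6)
goal2([.5744,-.1544,.2106],-1.6,c,-1.6)
goal2([.5744,-.1544,.260],-1.6,c,-1.6)
goal2([.575,.17,.260],-5,c,-1.6)
E
```

```text
row [0.0, 0.0, -0.03] turn z 0.0
row [-0.1376, 0.0001, -0.03] turn z 0.0
row [-0.1376, 0.0001, -0.1535] turn z 0.0
row [-0.1164, 0.8108, -0.1535] turn z 0.0189
```

View pics/g1scene.png

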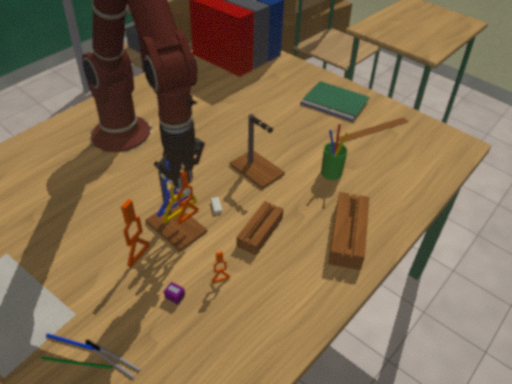

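{"op": "drive_tool", "data": {"targets": [[-1,0,-0.002,-0.01,0,0,0],[-1,0,-0.003,-0.02,0,0,0],[-1,0,-0.003,-0.03,0,0,0],[-1,0,-0.003,-0.03,0,0,0],[-1,-0.02,-0.003,-0.03,0,0,0],[-1,-0.05,-0.003,-0.03,0,0,0],[-1,-0.08,-0.003,-0.03,0,0,0],[-1,-0.115,-0.003,-0.03,0,0,0],[-1,-0.1376,-0.003,-0.03,0,0,0],[-1,-0.1376,-0.003,-0.03,0,0,0]]}}

```text
time: 5.85
eef_pos: [0.5747, -0.1584, 0.2103]
tcp_rot: [0.016, 1.0, 0.0, -0.0]
contact_force: [0.6, 0.2, -1.6]
grip_width: 0.27
```

Run:
```python
from h import *
s=arm.observe();print(s["eef_pos"],s["tcp_rot"],s["contact_force"],s["grip_width"])
im=eyes.snapshot("scene"); cv2.imwrite(f"pics/l1.png",cv2.resize(im[140:280,100:290,::-1],None,fx=3.5,fy=3.5,interpolation=cv2.INTER_CUBIC))
im=eyes.snapshot("wrist"); cv2.imwrite(f"pics/l1w.png",im[:,:,::-1])
```

```text
[ 0.5746932  -0.15841651  0.21030322] [ 1.63840791e-02  9.99865767e-01  4.10453900e-07 -1.03118711e-04] [ 0.64474583  0.19989828 -1.56738942] 0.2701215237174785
```

View pics/l1.png

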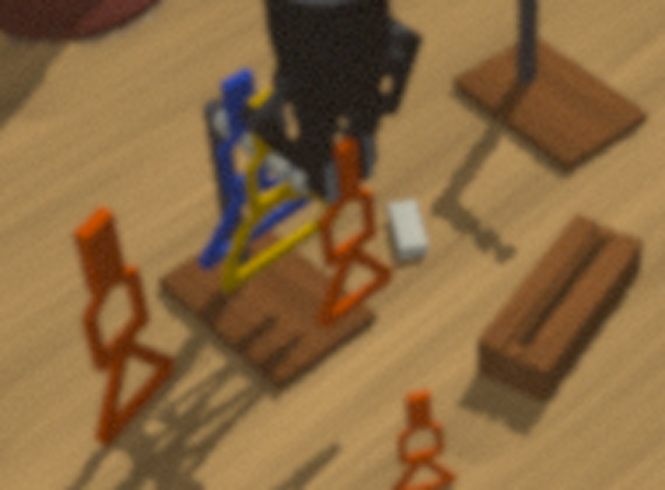

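View pics/l1w.png

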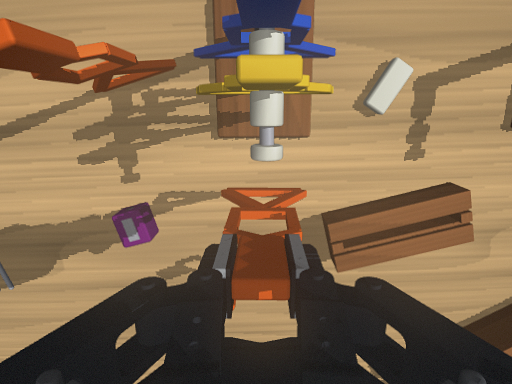

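Run:
```python
from h import *
goal([.5747,-.1584,.25],-1.7)
goal([.56,.1675,.25],-5)
goal([.555,.168,.2115],-5)
```

```text
row [-0.0026, 0.0006, -0.099] [0.0, -0.0003, -0.0012] dist 0.0395966667613614
row [0.0615, 0.8137, -0.0989] [-0.0, -0.0003, 0.0171] dist 0.32878977305066853
row [0.0739, 0.8145, -0.0026] [-0.0, -0.0003, 0.0171] dist 0.3271464501511741
```

{"op": "drive_tool", "data": {"targets": [[-1,0,0,-0.05,0,0,0],[-1,0,0.06,-0.099,0,0,0],[-1,0.01,0.18,-0.099,0,0,0.005],[-1,0.02,0.31,-0.099,0,0,0.01],[-1,0.035,0.44,-0.099,0,0,0.0171],[-1,0.045,0.57,-0.099,0,0,0.0171],[-1,0.055,0.69,-0.099,0,0,0.0171],[-1,0.065,0.77,-0.08,0,0,0.0171],[-1,0.0739,0.81,-0.04,0,0,0.0171],[-1,0.0739,0.8145,-0.0026,0,0,0.0171],[-1,0.0739,0.8145,-0.0026,0,0,0.0171],[-1,0.0739,0.8145,-0.0026,0,0,0.0171]]}}

```text
time: 7.45
eef_pos: [0.556, 0.1658, 0.2119]
tcp_rot: [0.045, 0.999, -0.001, 0.0]
contact_force: [-0.8, 0.4, -0.7]
grip_width: 0.273
```

Run:
```python
from h import *
import pickle
s=arm.observe();print(s["eef_pos"],s["tcp_rot"],s["contact_force"],s["grip_width"])
c=eyes.camera_info("wrist");im=eyes.snapshot("wrist"); cv2.imwrite(f"pics/s1w.png",im[:,:,::-1]);pickle.dump((s,c,im),open("w3.pkl","wb"))
cv2.imwrite("pics/s1wz.png",cv2.resize(im[20:320,190:330,::-1],None,fx=2,fy=2,interpolation=cv2.INTER_CUBIC))
```

```text
[0.55604333 0.16576514 0.21187285] [ 4.52257887e-02  9.98976565e-01 -5.96913836e-04  3.06979062e-04] [-0.76127172  0.4397319  -0.66671651] 0.27299622981671434
```

View pics/s1w.png

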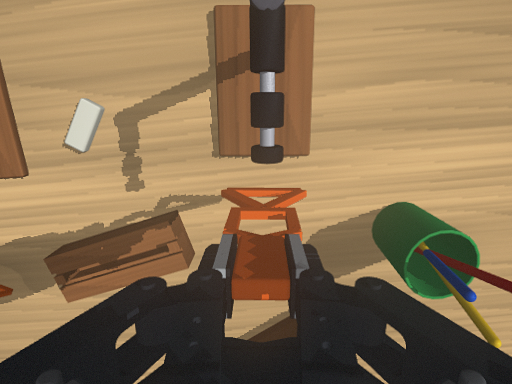

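View pics/s1wz.png

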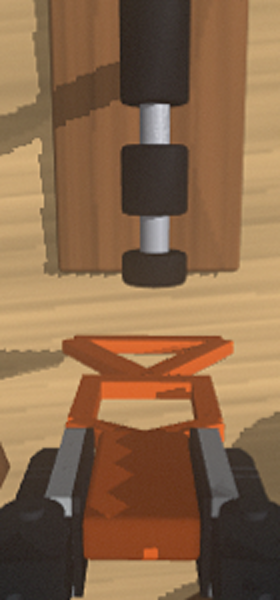

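Run:
```python
import pickle
from h import *
np.set_printoptions(precision=4,suppress=True)
s,c,im=pickle.load(open("w3.pkl","rb"))
print(c["T"][:3,3])
for z in(.184,.189): print(z,onz(c,[(267.5,71.5),(267.5,92.5),(267,127.5),(267,146.5),(267,162)],z))
p0=s["eef_pos"]; R=Ro.from_quat(s["tcp_rot"])
# rod line in eef coordinates
u=np.array([np.cos(np.radians(-5)),np.sin(np.radians(-5)),0])
post=np.array([.435,.1784,0])
for d in (105,90,30,40): print(d,post+u*d/1000)
```

```text
[0.4869 0.1721 0.3539]
0.184 [[0.4704 0.1771 0.184 ]
 [0.4806 0.1762 0.184 ]
 [0.4983 0.1744 0.184 ]
 [0.5083 0.1736 0.184 ]
 [0.5167 0.1728 0.184 ]]
0.189 [[0.4709 0.1769 0.189 ]
 [0.4808 0.1761 0.189 ]
 [0.4979 0.1743 0.189 ]
 [0.5077 0.1735 0.189 ]
 [0.5159 0.1728 0.189 ]]
105 [0.5396 0.1692 0.    ]
90 [0.5247 0.1706 0.    ]
30 [0.4649 0.1758 0.    ]
40 [0.4748 0.1749 0.    ]
```

{"op": "drive_tool", "data": {"targets": [[-1,0,0.005,0,0,0,0],[-1,0.03,0.005,0,0,0,0],[-1,0.06,0.005,0,0,0,0],[-1,0.095,0.005,0,0,0,0],[-1,0.13,0.005,0,0,0,0],[-1,0.165,0.005,0,0,0,0],[-1,0.2,0.005,0,0,0,0],[-1,0.227,0.005,0,0,0,0],[-1,0.227,0.005,0,0,0,0],[-1,0.227,0.005,0,0,0,0]]}}

```text
time: 8.75
eef_pos: [0.4657, 0.1779, 0.2119]
tcp_rot: [0.044, 0.999, 0.0, 0.001]
contact_force: [0.4, -0.3, -1.3]
grip_width: 0.269
```

Run:
```python
from h import *
s=arm.observe();print(s["eef_pos"],s["tcp_rot"],s["contact_force"],s["moment"])
im=eyes.snapshot("wrist"); cv2.imwrite(f"pics/s2w.png",im[:,:,::-1])
```

```text
[0.46567805 0.17785397 0.21186699] [4.37306756e-02 9.99043225e-01 6.32400301e-05 5.08474899e-04] [ 0.41286591 -0.3416057  -1.34234738] [-0.02047099 -0.04586086  0.03454873]
```

View pics/s2w.png

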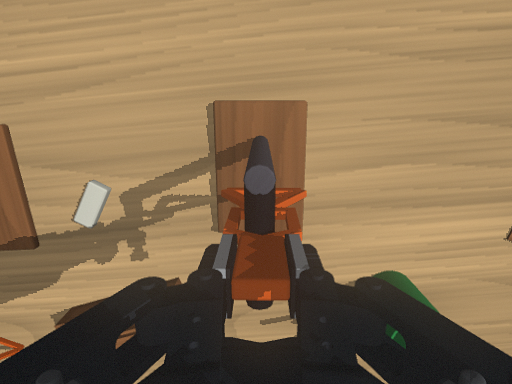

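{"op": "drive_tool", "data": {"targets": [[-1,0,-0.004,0,0,0,0],[-1,0,-0.004,0.008,0,0,0],[-1,0,-0.004,0.014,0,0,0],[-1,0,-0.004,0.017,0,0,0],[-1,0,-0.004,0.019,0,0,0],[-1,0,-0.004,0.019,0,0,0]]}}

```text
time: 9.55
eef_pos: [0.465, 0.1763, 0.2052]
tcp_rot: [0.044, 0.999, 0.0, 0.0]
contact_force: [-1.2, -2.4, 6.1]
grip_width: 0.268
```

{"op": "drive_tool", "data": {"targets": [[-1,-0.004,-0.002,-0.001,0,0,0],[-1,-0.008,-0.0025,-0.001,0,0,0],[-1,-0.012,-0.0025,-0.001,0,0,0],[-1,-0.016,-0.0025,-0.001,0,0,0],[-1,-0.018,-0.0025,-0.001,0,0,0]]}}

```text
time: 10.18
eef_pos: [0.4699, 0.1758, 0.2051]
tcp_rot: [0.043, 0.999, 0.001, -0.002]
contact_force: [-5.4, 1.4, 6.1]
grip_width: 0.268
```

{"op": "drive_tool", "data": {"targets": [[-1,-0.003,0,0,0,0,0],[-1,-0.006,0,0,0,0,0],[-1,-0.009,0,0,0,0,0]]}}

```text
time: 10.55
eef_pos: [0.4761, 0.1741, 0.2043]
tcp_rot: [0.044, 0.999, -0.0, 0.0]
contact_force: [0.9, -0.7, -1.0]
grip_width: 0.27
```

{"op": "drive_tool", "data": {"targets": [[-1,0,0.001,0.004,0,0,0],[-1,0,0.001,0.008,0,0,0],[-1,0,0.001,0.012,0,0,0],[-1,0,0.001,0.0125,0,0,0]]}}

```text
time: 11.05
eef_pos: [0.4758, 0.1749, 0.1999]
tcp_rot: [0.044, 0.999, 0.0, 0.0]
contact_force: [-1.3, 0.4, 4.0]
grip_width: 0.273
```

{"op": "drive_tool", "data": {"targets": [[0,0,0,-0.001,0,0,0],[1,0,0,-0.002,0,0,0],[1,0,0,-0.002,0,0,0],[1,0,0,-0.002,0,0,0],[1,0,0,-0.06,0,0,0],[1,0,0,-0.15,0,0,0],[1,0,0,-0.24,0,0,0],[1,0,0,-0.25,0,0,0],[1,0,0,-0.25,0,0,0]]}}

```text
time: 12.18
eef_pos: [0.4753, 0.1747, 0.2991]
tcp_rot: [0.044, 0.999, -0.0, -0.0]
contact_force: [-0.1, -0.1, 0.5]
grip_width: 1.006
```

Run:
```python
from h import *
s=arm.observe();print(s["eef_pos"],s["tcp_rot"],s["contact_force"],s["grip_width"])
im=eyes.snapshot("wrist"); cv2.imwrite(f"pics/s3w.png",im[:,:,::-1])
goal([.4918,-.154,.285],-1.6)
goal([.4918,-.154,.1986],-1.6)
```

```text
[0.47526549 0.17467171 0.2990955 ] [ 4.35259201e-02  9.99052233e-01 -1.20059360e-04 -3.40126843e-04] [-0.09626578 -0.14374039  0.45013739] 1.0056383651556124
row [-0.1136, -0.8145, 0.0342] [-0.0003, -0.0007, -0.0189] dist 0.3292540484428488
row [-0.1141, -0.8143, 0.2502] [-0.0003, -0.0007, -0.0189] dist 0.3437952214980189
```

View pics/s3w.png

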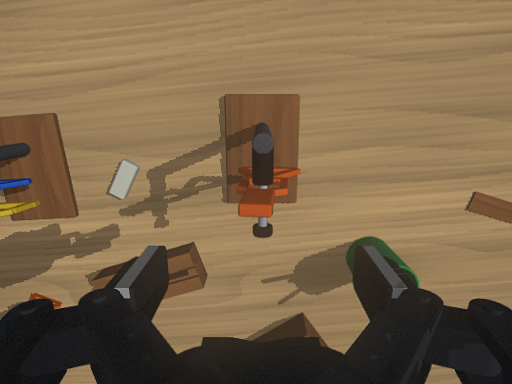

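{"op": "drive_tool", "data": {"targets": [[1,-0.01,-0.06,0.01,0,0,-0.005],[1,-0.03,-0.18,0.03,0,0,-0.01],[1,-0.05,-0.31,0.0342,0,0,-0.0189],[1,-0.07,-0.44,0.0342,0,0,-0.0189],[1,-0.09,-0.57,0.0342,0,0,-0.0189],[1,-0.105,-0.69,0.0342,0,0,-0.0189],[1,-0.1136,-0.78,0.04,0,0,-0.0189],[1,-0.1141,-0.8143,0.08,0,0,-0.0189],[1,-0.1141,-0.8143,0.15,0,0,-0.0189],[1,-0.1141,-0.8143,0.215,0,0,-0.0189],[1,-0.1141,-0.8143,0.2502,0,0,-0.0189],[1,-0.1141,-0.8143,0.2502,0,0,-0.0189]]}}

```text
time: 13.72
eef_pos: [0.4919, -0.1524, 0.1979]
tcp_rot: [0.013, 1.0, 0.001, -0.002]
contact_force: [1.3, 0.2, 0.2]
grip_width: 0.997
```

Run:
```python
from h import *
s=arm.observe();print(s["eef_pos"],s["tcp_rot"],s["contact_force"],s["grip_width"])
im=eyes.snapshot("wrist"); cv2.imwrite(f"pics/y1w.png",im[:,:,::-1])
```

```text
[ 0.49192599 -0.15241252  0.19786876] [ 1.31942982e-02  9.99911089e-01  6.43862994e-04 -1.81947085e-03] [1.29099845 0.18214779 0.2045858 ] 0.9969642118441394
```

View pics/y1w.png

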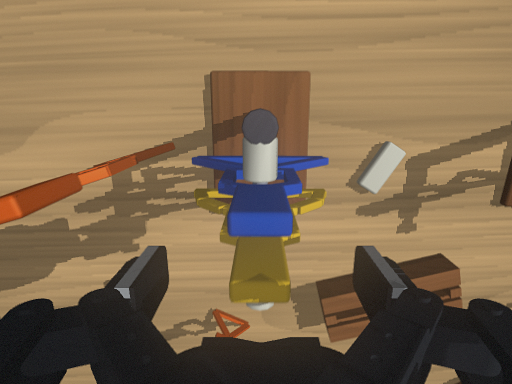

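Yellow's tab (260,270) is centred between the open pads, so I'll close on it.

{"op": "drive_tool", "data": {"targets": [[0,0,-0.003,0,0,0,0],[-1,0,-0.003,0,0,0,0],[-1,0,-0.003,0,0,0,0],[-1,0,-0.003,0,0,0,0],[-1,0,-0.003,0,0,0,0],[-1,0,-0.003,0,0,0,0]], "grip_force": 50}}

```text
time: 14.52
eef_pos: [0.4931, -0.1539, 0.2]
tcp_rot: [0.014, 1.0, 0.001, 0.0]
contact_force: [-1.0, 3.8, 7.2]
grip_width: 0.274
```

{"op": "drive_tool", "data": {"targets": [[-1,0,-0.002,-0.012,0,0,0],[-1,0,-0.003,-0.024,0,0,0],[-1,0,-0.003,-0.034,0,0,0],[-1,0,-0.003,-0.034,0,0,0],[-1,-0.02,-0.003,-0.034,0,0,0],[-1,-0.05,-0.003,-0.034,0,0,0],[-1,-0.08,-0.003,-0.034,0,0,0],[-1,-0.11,-0.003,-0.034,0,0,0],[-1,-0.14,-0.003,-0.034,0,0,0],[-1,-0.17,-0.003,-0.034,0,0,0],[-1,-0.2,-0.003,-0.034,0,0,0],[-1,-0.21,-0.003,-0.034,0,0,0],[-1,-0.21,-0.003,-0.034,0,0,0]]}}

```text
time: 16.15
eef_pos: [0.5767, -0.1584, 0.2129]
tcp_rot: [0.014, 1.0, 0.0, -0.0]
contact_force: [-0.2, 0.6, -0.7]
grip_width: 0.273
```

Run:
```python
from h import *
s=arm.observe();print(s["eef_pos"],s["tcp_rot"],s["contact_force"],s["grip_width"])
im=eyes.snapshot("wrist"); cv2.imwrite(f"pics/y2w.png",im[:,:,::-1])
goal([.5765,-.1577,.255],-1.6)
goal([.567,.167,.255],-5)
goal([.567,.167,.2120],-5)
```

```text
[ 0.57665758 -0.15838794  0.21286402] [ 1.38429740e-02  9.99904140e-01  3.07821945e-06 -2.88189577e-04] [-0.16927908  0.57104369 -0.72792873] 0.27287518293007534
row [-0.0003, 0.002, -0.1052] [-0.0, -0.0002, -0.0] dist 0.04207604986529176
row [0.0461, 0.8128, -0.1052] [-0.0, -0.0002, 0.0189] dist 0.3283482093358732
row [0.046, 0.8128, 0.0023] [-0.0, -0.0002, 0.0189] dist 0.3256435361934056
```

View pics/y2w.png

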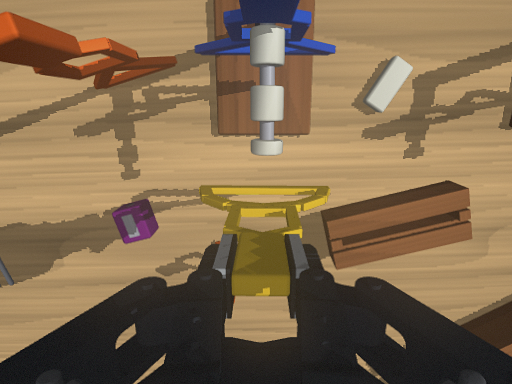

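{"op": "drive_tool", "data": {"targets": [[-1,0,0,-0.05,0,0,0],[-1,0,0.06,-0.105,0,0,0],[-1,0.01,0.18,-0.105,0,0,0.005],[-1,0.015,0.31,-0.105,0,0,0.01],[-1,0.025,0.44,-0.105,0,0,0.0189],[-1,0.035,0.57,-0.105,0,0,0.0189],[-1,0.045,0.69,-0.105,0,0,0.0189],[-1,0.046,0.77,-0.08,0,0,0.0189],[-1,0.046,0.81,-0.04,0,0,0.0189],[-1,0.046,0.8128,0.0023,0,0,0.0189],[-1,0.046,0.8128,0.0023,0,0,0.0189],[-1,0.046,0.8128,0.0023,0,0,0.0189]]}}

```text
time: 17.7
eef_pos: [0.5677, 0.1656, 0.2124]
tcp_rot: [0.045, 0.999, -0.0, 0.0]
contact_force: [-0.9, 0.2, -1.2]
grip_width: 0.274
```

Run:
```python
from h import *
s=arm.observe();print(s["eef_pos"],s["tcp_rot"],s["contact_force"],s["grip_width"])
im=eyes.snapshot("wrist"); cv2.imwrite(f"pics/y3w.png",im[:,:,::-1])
im=eyes.snapshot("scene"); cv2.imwrite(f"pics/y3s.png",cv2.resize(im[90:250,150:360,::-1],None,fx=3.5,fy=3.5,interpolation=cv2.INTER_CUBIC))
```

```text
[0.56774999 0.16559975 0.21241719] [ 4.46849996e-02  9.99001010e-01 -3.79458685e-04  2.99362518e-04] [-0.92555562  0.15004076 -1.19594275] 0.27364914515303135
```

View pics/y3w.png

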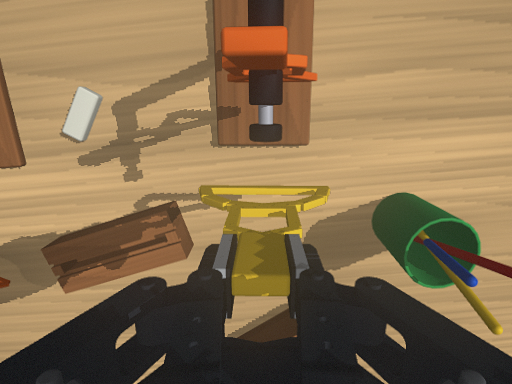

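View pics/y3s.png

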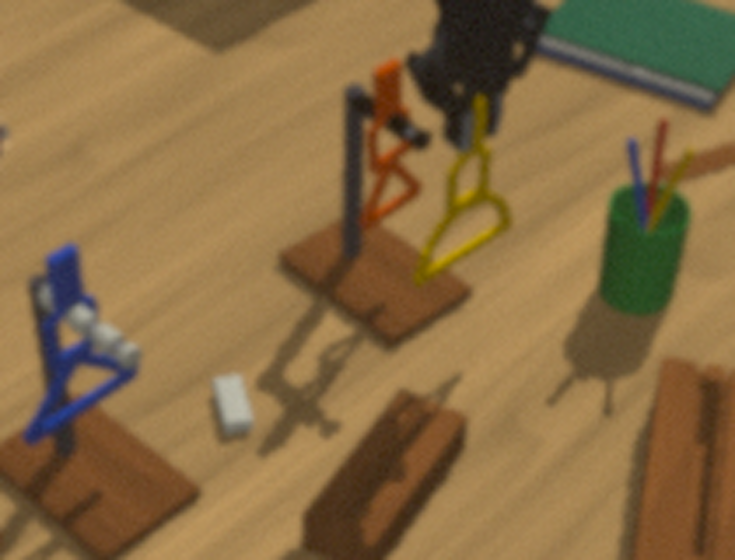

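Run:
```python
import cv2
im=cv2.imread("pics/y3w.png")
cv2.imwrite("pics/y3wz.png",cv2.resize(im[0:150,200:340],None,fx=4,fy=4,interpolation=cv2.INTER_CUBIC))
```

```text
(no output)
```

View pics/y3wz.png

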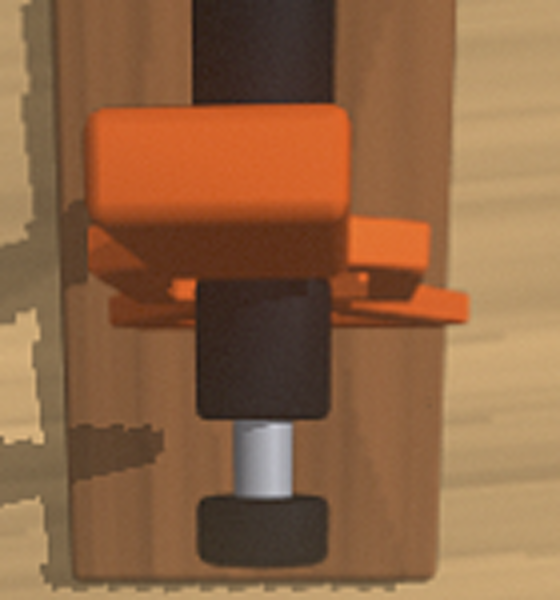

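Run:
```python
from h import *
c=eyes.camera_info("wrist")
P=onz(c,[(254,41),(254,28),(254,53.5)],.2346);print("tab top centre",P)
print("bottom ends",onz(c,[(229,77),(316,76)],.083),"eye ends",onz(c,[(222,62),(307,61)],.165))
print(proj(c,[[.4756,.1766,.2346],[.4756,.1766,.0806],[.4756,.1766,.165]]))
```

```text
tab top centre [[0.47655786 0.17191306 0.2346    ]
 [0.47238495 0.17230778 0.2346    ]
 [0.48064017 0.17152669 0.2346    ]]
bottom ends [[0.47385654 0.14869373 0.083     ]
 [0.47937476 0.21959623 0.083     ]] eye ends [[0.47301251 0.15274807 0.165     ]
 [0.4767518  0.20058061 0.165     ]]
[[267.03738918  36.7693232 ]
 [263.1686437   76.25615957]
 [264.48677841  62.79268699]]
```

{"op": "drive_tool", "data": {"targets": [[-1,0,0.003,0,0,0,0],[-1,0.03,0.003,0,0,0,0],[-1,0.06,0.003,0,0,0,0],[-1,0.09,0.003,0,0,0,0],[-1,0.12,0.003,0,0,0,0],[-1,0.145,0.003,0,0,0,0],[-1,0.16,0.003,0,0,0,0],[-1,0.16,0.003,0,0,0,0],[-1,0.16,0.003,0,0,0,0]]}}

```text
time: 18.92
eef_pos: [0.5041, 0.1737, 0.2122]
tcp_rot: [0.044, 0.999, -0.0, 0.0]
contact_force: [-1.0, 0.1, -0.8]
grip_width: 0.27
```

Run:
```python
from h import *
s=arm.observe();print(s["eef_pos"],s["tcp_rot"],s["contact_force"])
im=eyes.snapshot("wrist"); cv2.imwrite(f"pics/y4w.png",im[:,:,::-1])
```

```text
[0.50410547 0.17373086 0.21216112] [ 4.37338833e-02  9.99043165e-01 -3.64965693e-05  3.18436715e-04] [-0.96289563  0.14807536 -0.81682817]
```

View pics/y4w.png

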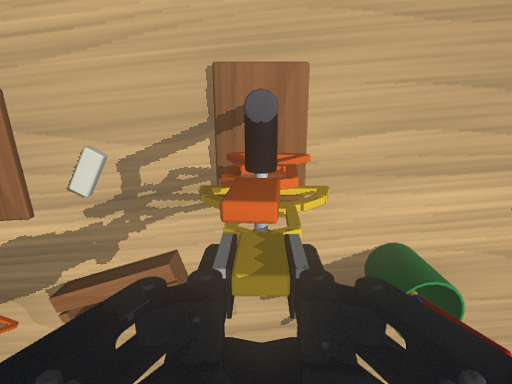

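{"op": "drive_tool", "data": {"targets": [[-1,0,-0.0025,0,0,0,0],[-1,0,-0.0025,0.01,0,0,0],[-1,0,-0.0025,0.017,0,0,0],[-1,0,-0.0025,0.0215,0,0,0],[-1,0,-0.0025,0.0215,0,0,0]]}}

```text
time: 19.6
eef_pos: [0.5034, 0.1728, 0.2033]
tcp_rot: [0.044, 0.999, -0.0, -0.0]
contact_force: [0.3, 1.2, -1.8]
grip_width: 0.273
```

Below collar height with no contact, so it's in the groove. I'll lower it to the seat.

{"op": "drive_tool", "data": {"targets": [[-1,0,0,0.005,0,0,0],[-1,0,0,0.009,0,0,0],[-1,0,0,0.0115,0,0,0],[-1,0,0,0.0115,0,0,0]]}}

```text
time: 20.1
eef_pos: [0.5038, 0.1729, 0.2]
tcp_rot: [0.044, 0.999, 0.0, 0.0]
contact_force: [-1.9, -1.2, 5.6]
grip_width: 0.272
```

{"op": "drive_tool", "data": {"targets": [[-0.3,0,0,-0.003,0,0,0],[-0.2,0,0,-0.003,0,0,0],[0.2,0,0,-0.003,0,0,0],[1,0,0,-0.003,0,0,0],[1,0,0,-0.003,0,0,0],[1,0,0,-0.003,0,0,0],[1,0,0,-0.06,0,0,0],[1,0,0,-0.15,0,0,0],[1,0,0,-0.23,0,0,0],[1,0,0,-0.25,0,0,0],[1,0,0,-0.25,0,0,0]]}}

```text
time: 21.48
eef_pos: [0.5033, 0.1728, 0.2987]
tcp_rot: [0.044, 0.999, 0.0, -0.0]
contact_force: [-1.0, 0.4, -0.4]
grip_width: 0.998
```

Run:
```python
from h import *
import pickle
s=arm.observe();print(s["eef_pos"],s["tcp_rot"],s["contact_force"],s["grip_width"])
c=eyes.camera_info("wrist");im=eyes.snapshot("wrist"); cv2.imwrite(f"pics/y5w.png",im[:,:,::-1]);pickle.dump((s,c,im),open("w5.pkl","wb"))
cv2.imwrite("pics/y5wz.png",cv2.resize(im[80:260,180:340,::-1],None,fx=3.3,fy=3.3,interpolation=cv2.INTER_CUBIC))
im=eyes.snapshot("scene"); cv2.imwrite(f"pics/y5s.png",cv2.resize(im[90:250,150:360,::-1],None,fx=3.5,fy=3.5,interpolation=cv2.INTER_CUBIC))
```

```text
[0.50334202 0.17282801 0.29865729] [ 4.35294500e-02  9.99052137e-01  3.18052046e-06 -1.19926661e-04] [-1.03613491  0.407617   -0.36125134] 0.9982092736909091
```

View pics/y5wz.png

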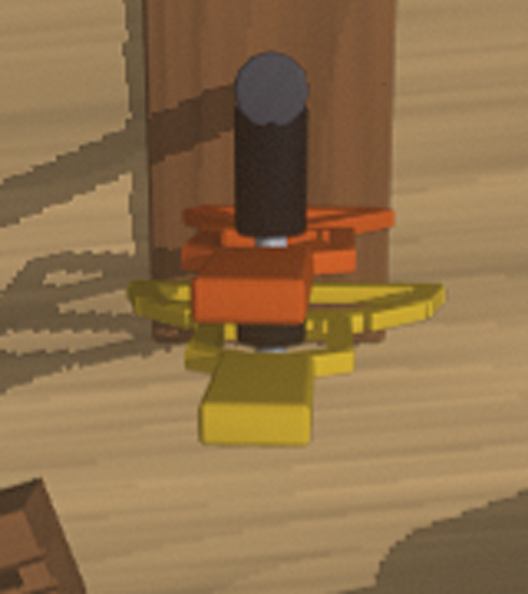

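View pics/y5s.png

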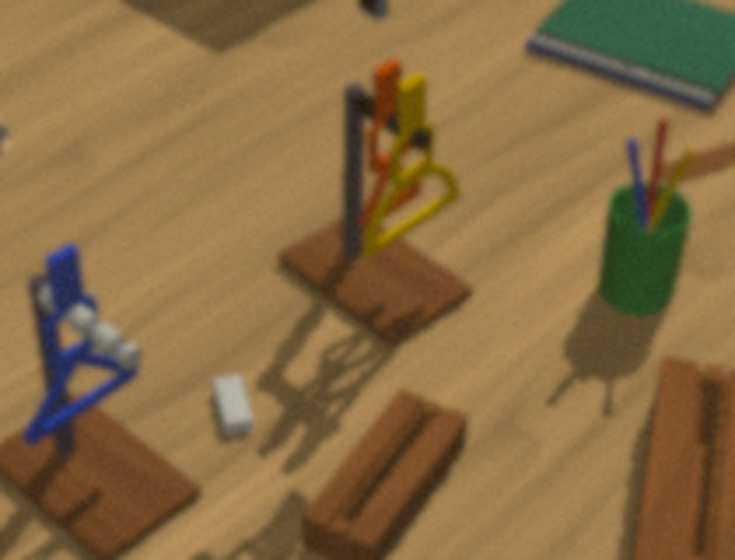

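Run:
```python
from h import *
import pickle
s,c,im=pickle.load(open("w5.pkl","rb"))
o=np.array([180,80])
print(onz(c,np.array([(253,302),(256,425)])/3.3+o,.2346))
goal([.464,-.1535,.285],-1.6)
goal([.464,-.1535,.1986],-1.6)
```

```text
[[0.47614009 0.17259013 0.2346    ]
 [0.50235863 0.17083269 0.2346    ]]
row [0.0254, -0.8207, 0.0324] [-0.0004, -0.0009, -0.0188] dist 0.3287061453788936
row [0.0248, -0.8205, 0.2484] [-0.0004, -0.0009, -0.0188] dist 0.3430383626690713
```

{"op": "drive_tool", "data": {"targets": [[1,0.0,-0.06,0.01,0,0,-0.005],[1,0.005,-0.18,0.03,0,0,-0.01],[1,0.01,-0.31,0.0324,0,0,-0.0188],[1,0.015,-0.44,0.0324,0,0,-0.0188],[1,0.02,-0.57,0.0324,0,0,-0.0188],[1,0.0254,-0.69,0.0324,0,0,-0.0188],[1,0.0254,-0.78,0.04,0,0,-0.0188],[1,0.025,-0.8205,0.08,0,0,-0.0188],[1,0.025,-0.8205,0.15,0,0,-0.0188],[1,0.025,-0.8205,0.215,0,0,-0.0188],[1,0.025,-0.8205,0.2484,0,0,-0.0188],[1,0.025,-0.8205,0.2484,0,0,-0.0188]]}}

```text
time: 23.08
eef_pos: [0.4643, -0.1529, 0.1984]
tcp_rot: [0.014, 1.0, 0.0, -0.002]
contact_force: [0.2, -0.6, 1.3]
grip_width: 0.999
```

Run:
```python
from h import *
s=arm.observe();print(s["eef_pos"],s["tcp_rot"],s["contact_force"],s["grip_width"])
im=eyes.snapshot("wrist"); cv2.imwrite(f"pics/b1w.png",im[:,:,::-1])
```

```text
[ 0.46425518 -0.15292472  0.19840542] [ 1.40548483e-02  9.99899971e-01  2.93321631e-04 -1.55635068e-03] [ 0.20468813 -0.60269917  1.27952511] 0.9991565265664206
```

View pics/b1w.png

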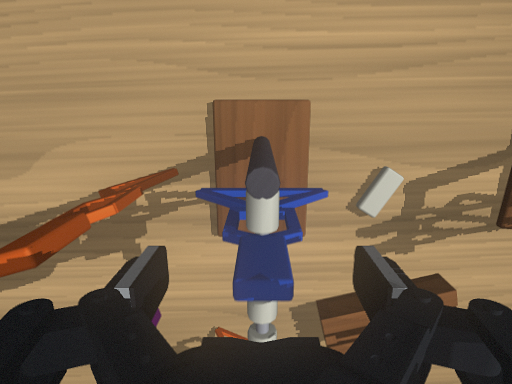

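{"op": "drive_tool", "data": {"targets": [[0,0,-0.002,0,0,0,0],[-1,0,-0.002,0,0,0,0],[-1,0,-0.002,0,0,0,0],[-1,0,-0.002,0,0,0,0],[-1,0,-0.002,0,0,0,0],[-1,0,-0.002,0,0,0,0]], "grip_force": 50}}

```text
time: 23.88
eef_pos: [0.4653, -0.1531, 0.2001]
tcp_rot: [0.014, 1.0, 0.001, 0.0]
contact_force: [-0.6, 3.3, 5.8]
grip_width: 0.276
```

{"op": "drive_tool", "data": {"targets": [[-1,0,-0.002,-0.012,0,0,0],[-1,0,-0.003,-0.024,0,0,0],[-1,0,-0.003,-0.034,0,0,0],[-1,0,-0.003,-0.034,0,0,0],[-1,-0.02,-0.003,-0.034,0,0,0],[-1,-0.05,-0.003,-0.034,0,0,0],[-1,-0.08,-0.003,-0.034,0,0,0],[-1,-0.11,-0.003,-0.034,0,0,0],[-1,-0.14,-0.003,-0.034,0,0,0],[-1,-0.17,-0.003,-0.034,0,0,0],[-1,-0.2,-0.003,-0.034,0,0,0],[-1,-0.23,-0.003,-0.034,0,0,0],[-1,-0.23,-0.003,-0.034,0,0,0],[-1,-0.23,-0.003,-0.15,0,0,0],[-1,-0.23,-0.003,-0.15,0,0,0],[-1,-0.23,-0.003,-0.15,0,0,0]]}}

```text
time: 25.88
eef_pos: [0.5562, -0.1576, 0.2592]
tcp_rot: [0.014, 1.0, 0.0, -0.001]
contact_force: [-0.4, 0.6, -0.4]
grip_width: 0.272
```

Run:
```python
from h import *
import pickle
s=arm.observe();print(s["eef_pos"],s["tcp_rot"],s["contact_force"],s["grip_width"])
c=eyes.camera_info("wrist");im=eyes.snapshot("wrist"); cv2.imwrite(f"pics/b2w.png",im[:,:,::-1]);pickle.dump((s,c,im),open("w6.pkl","wb"))
cv2.imwrite("pics/b2wz.png",cv2.resize(im[160:290,310:480,::-1],None,fx=4,fy=4,interpolation=cv2.INTER_CUBIC))
```

```text
[ 0.55618967 -0.1576487   0.25922598] [ 1.41640440e-02  9.99899510e-01  2.58890952e-04 -5.31050321e-04] [-0.38489506  0.61124233 -0.44110906] 0.27210288334724814
```

View pics/b2w.png

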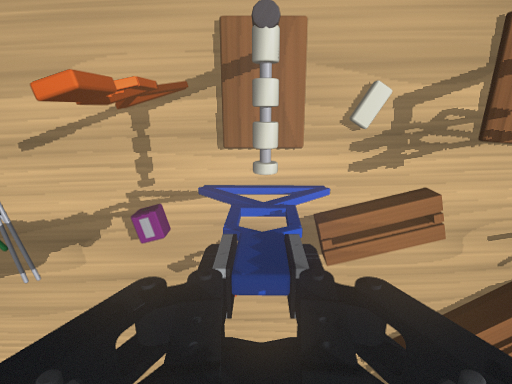

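View pics/b2wz.png

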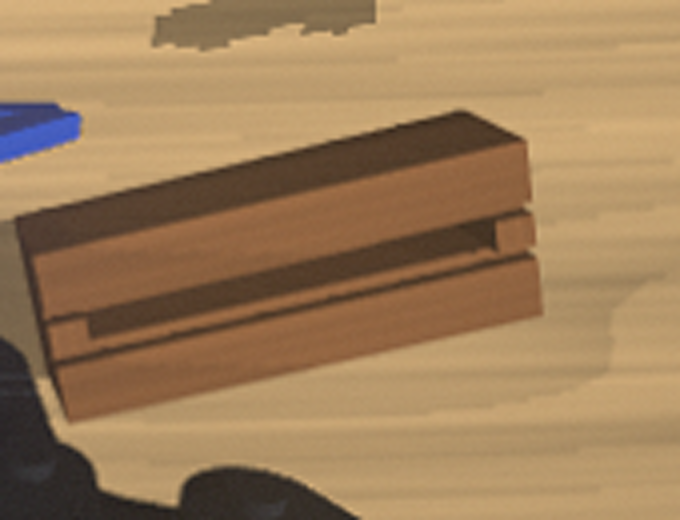

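Run:
```python
from h import *
import pickle
np.set_printoptions(precision=4,suppress=True)
s,c,im=pickle.load(open("w6.pkl","rb"))
o=np.array([310,160])
P=onz(c,np.array([(35,255),(526,140),(543,315),(68,422)])/4+o,.038)
print(P,P.mean(0),[np.linalg.norm(P[i]-P[i-1]) for i in range(4)])
for a,b in((0,1),(3,2)): d=P[b]-P[a]; print(np.degrees(np.arctan2(d[1],d[0]))-90)
# groove edges on top
Q=onz(c,np.array([(47,318),(530,203),(536,254),(57,362)])/4+o,.038);print("groove",Q.mean(0),Q)
for a,b in((0,1),(3,2)): d=Q[b]-Q[a]; print(np.degrees(np.arctan2(d[1],d[0]))-90)
```

```text
[[ 0.6289 -0.0875  0.038 ]
 [ 0.5962  0.0616  0.038 ]
 [ 0.6543  0.0748  0.038 ]
 [ 0.6868 -0.0754  0.038 ]] [ 0.6416 -0.0066  0.038 ] [np.float64(0.059172145662136875), np.float64(0.15264607441635833), np.float64(0.0595716087124927), np.float64(0.15371489169933958)]
12.366794165619112
12.217018965952036
groove [ 0.6414 -0.0069  0.038 ] [[ 0.6502 -0.0832  0.038 ]
 [ 0.6165  0.0655  0.038 ]
 [ 0.6335  0.0697  0.038 ]
 [ 0.6655 -0.0796  0.038 ]]
12.74485919224881
12.089906438890551
```

Run:
```python
from h import *
goal([.6412,-.0088,.259],12.4)
goal([.6412,-.0088,.172],12.4)
```

```text
row [-0.2026, 0.3775, -0.0012] [0.0004, -0.0007, -0.0779] dist 0.1713756812227663
row [-0.2032, 0.3773, 0.2163] [0.0004, -0.0007, -0.0779] dist 0.1920090198061605
```

{"op": "drive_tool", "data": {"targets": [[-1,-0.04,0.06,0,0,0,-0.015],[-1,-0.09,0.16,0,0,0,-0.04],[-1,-0.14,0.26,0,0,0,-0.065],[-1,-0.19,0.35,0,0,-0.0007,-0.0779],[-1,-0.203,0.3773,0.04,0,-0.0007,-0.0779],[-1,-0.203,0.3773,0.11,0,-0.0007,-0.0779],[-1,-0.203,0.3773,0.17,0,-0.0007,-0.0779],[-1,-0.203,0.3773,0.2163,0,-0.0007,-0.0779],[-1,-0.203,0.3773,0.2163,0,-0.0007,-0.0779],[-1,-0.203,0.3773,0.2163,0,-0.0007,-0.0779]]}}

```text
time: 27.18
eef_pos: [0.6425, -0.0093, 0.1732]
tcp_rot: [-0.108, 0.994, -0.0, 0.001]
contact_force: [0.2, -0.1, -0.7]
grip_width: 0.272
```

Run:
```python
from h import *
import pickle
s=arm.observe();print(s["eef_pos"],s["tcp_rot"],s["contact_force"],s["grip_width"])
c=eyes.camera_info("wrist");im=eyes.snapshot("wrist"); cv2.imwrite(f"pics/b3w.png",im[:,:,::-1]);pickle.dump((s,c,im),open("w7.pkl","wb"))
im=eyes.snapshot("scene"); cv2.imwrite(f"pics/b3s.png",cv2.resize(im[110:290,190:340,::-1],None,fx=3.3,fy=3.3,interpolation=cv2.INTER_CUBIC))
```

```text
[ 0.64253175 -0.00934648  0.17316453] [-1.08046154e-01  9.94145160e-01 -1.49191890e-04  1.18638007e-03] [ 0.17530066 -0.10497597 -0.68727825] 0.2723359802257413
```

View pics/b3w.png

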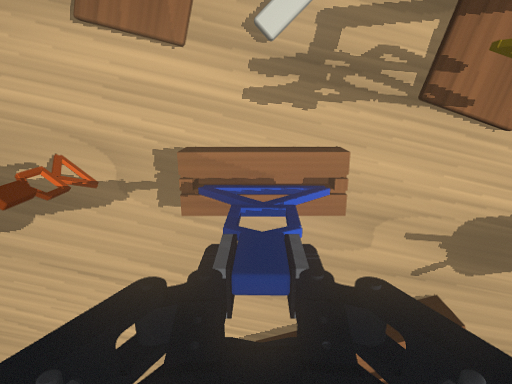

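View pics/b3s.png

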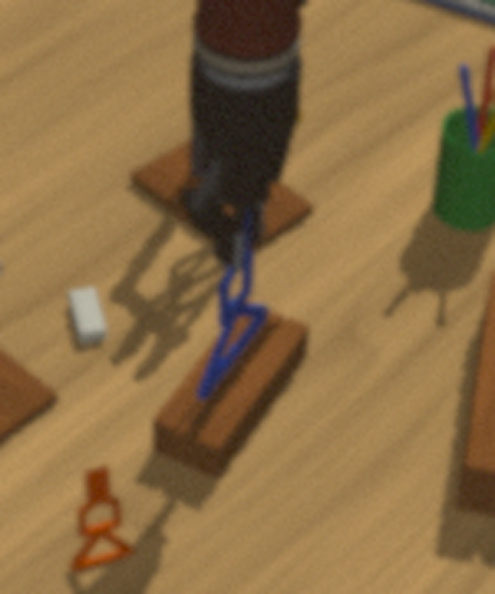

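Run:
```python
from h import *
import pickle
s,c,im=pickle.load(open("w7.pkl","rb"))
cv2.imwrite("pics/b3z.png",cv2.resize(im[140:225,170:360,::-1],None,fx=4,fy=4,interpolation=cv2.INTER_CUBIC))
```

```text
(no output)
```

View pics/b3z.png

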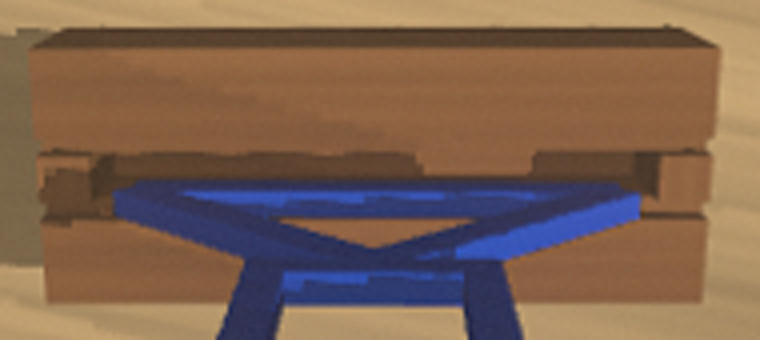

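Run:
```python
from h import *
import pickle
np.set_printoptions(precision=4,suppress=True)
s,c,im=pickle.load(open("w7.pkl","rb"))
o=np.array([170,140]); a=np.radians(12.4); n=np.array([np.cos(a),np.sin(a),0]); t=np.array([-np.sin(a),np.cos(a),0])
def L(px,z):
    P=onz(c,np.array(px)/4+o,z)-s["eef_pos"]; return np.c_[P@n,P@t]*1000
print("block edges",L([(375,47),(375,302)],.038))
print("groove edges",L([(375,152),(375,217)],.038),L([(60,152),(60,217)],.038),L([(690,152),(690,214)],.038))
print("block corners",L([(32,48),(718,47),(703,302),(45,303)],.038))
zb=s["eef_pos"][2]-.0152-.104
print("plate bottom robot edge",L([(145,179),(375,179),(620,181)],zb),L([(115,195),(640,195)],zb))
```

```text
block edges [[-30.0879   2.7424]
 [ 29.7124   2.8918]]
groove edges [[-6.2873  2.801 ]
 [ 9.0087  2.8393]] [[ -6.3343 -68.6317]
 [  8.9895 -69.6525]] [[-6.298  74.2359]
 [ 8.3072 75.2816]]
block corners [[-29.969  -73.3105]
 [-30.1494  78.7822]
 [ 29.7688  79.9002]
 [ 29.9839 -74.6033]]
plate bottom robot edge [[ -4.024  -46.7575]
 [ -4.0028   2.6534]
 [ -3.5567  55.3194]] [[ -0.4716 -53.4109]
 [ -0.4441  59.8178]]
```

{"op": "drive_tool", "data": {"targets": [[-1,-0.0015,0,0.015,0,0,0],[-1,-0.0015,0,0.03,0,0,0],[-1,-0.0015,0,0.042,0,0,0],[-1,-0.0015,0,0.054,0,0,0],[-1,-0.0015,0,0.066,0,0,0],[-1,-0.0015,0,0.066,0,0,0]]}}

```text
time: 28.02
eef_pos: [0.6426, -0.0091, 0.146]
tcp_rot: [-0.108, 0.994, 0.0, 0.0]
contact_force: [-0.0, -1.4, -0.4]
grip_width: 0.271
```

{"op": "drive_tool", "data": {"targets": [[-1,0,0,0.01,0,0,0],[-1,0,0,0.02,0,0,0],[-1,0,0,0.03,0,0,0],[-1,0,0,0.037,0,0,0],[-1,0,0,0.042,0,0,0],[-1,0,0,0.044,0,0,0],[-1,0,0,0.044,0,0,0]]}}

```text
time: 28.9
eef_pos: [0.6435, -0.0087, 0.1306]
tcp_rot: [-0.108, 0.994, 0.0, 0.002]
contact_force: [-1.8, 0.9, 6.6]
grip_width: 0.275
```

{"op": "drive_tool", "data": {"targets": [[-1,0,0,0.0025,0,0,0],[-1,0,0,0.0025,0,0,0]]}}

```text
time: 29.15
eef_pos: [0.6442, -0.0084, 0.1302]
tcp_rot: [-0.108, 0.994, 0.0, 0.003]
contact_force: [-2.1, 1.1, 7.6]
grip_width: 0.271
```

{"op": "drive_tool", "data": {"targets": [[-1,0,0,-0.005,0,0,0],[-0.3,0,0,-0.005,0,0,0],[-0.2,0,0,-0.005,0,0,0],[0.2,0,0,-0.005,0,0,0],[1,0,0,-0.005,0,0,0],[1,0,0,-0.005,0,0,0],[1,0,0,-0.005,0,0,0]]}}

```text
time: 30.02
eef_pos: [0.643, -0.0091, 0.13]
tcp_rot: [-0.108, 0.994, -0.0, 0.001]
contact_force: [0.4, -0.1, 0.5]
grip_width: 1.001
```

Run:
```python
from h import *
s=arm.observe();print(s["eef_pos"],s["contact_force"],s["grip_width"])
im=eyes.snapshot("wrist"); cv2.imwrite(f"pics/b4w.png",im[:,:,::-1])
```

```text
[ 0.64303243 -0.00911669  0.13001332] [ 0.42647486 -0.09870722  0.4860767 ] 1.0006722179267187
```

View pics/b4w.png

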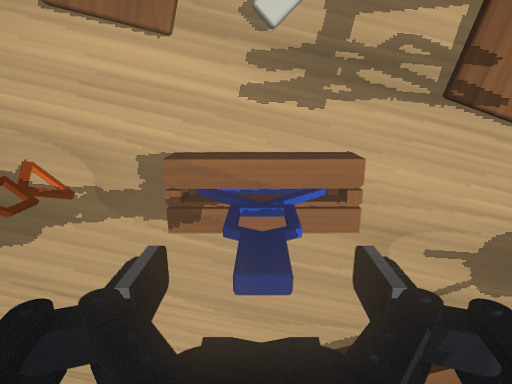

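{"op": "drive_tool", "data": {"targets": [[1,0,0,-0.05,0,0,0],[1,0,0,-0.15,0,0,0],[1,0,0,-0.27,0,0,0],[1,0.04,0,-0.4,0,0,0],[1,0.1,0,-0.4,0,0,0],[1,0.1,0,-0.4,0,0,0]]}}

```text
time: 30.82
eef_pos: [0.6026, -0.0185, 0.2911]
tcp_rot: [-0.107, 0.994, -0.0, 0.001]
contact_force: [0.7, 0.2, -0.6]
grip_width: 0.997
```

Run:
```python
from h import *
import pickle
s=arm.observe();print(s["time"],s["eef_pos"],s["contact_force"],s["grip_width"])
c=eyes.camera_info("wrist");im=eyes.snapshot("wrist"); cv2.imwrite(f"pics/e1w.png",im[:,:,::-1]);pickle.dump((s,c,im),open("w8.pkl","wb"))
im=eyes.snapshot("scene"); cv2.imwrite("pics/e1s.png",cv2.resize(im[90:290,140:370,::-1],None,fx=3,fy=3,interpolation=cv2.INTER_CUBIC)); pickle.dump(im,open("e1s.pkl","wb"))
im=eyes.snapshot("top"); cv2.imwrite("pics/e1t.png",im[:,:,::-1])
```

```text
30.825 [ 0.60260482 -0.01852013  0.29105327] [ 0.66173267  0.21275616 -0.55882365] 0.9971788090559918
```

View pics/e1w.png

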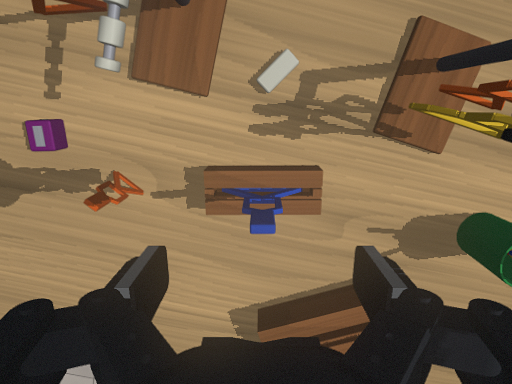

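View pics/e1s.png

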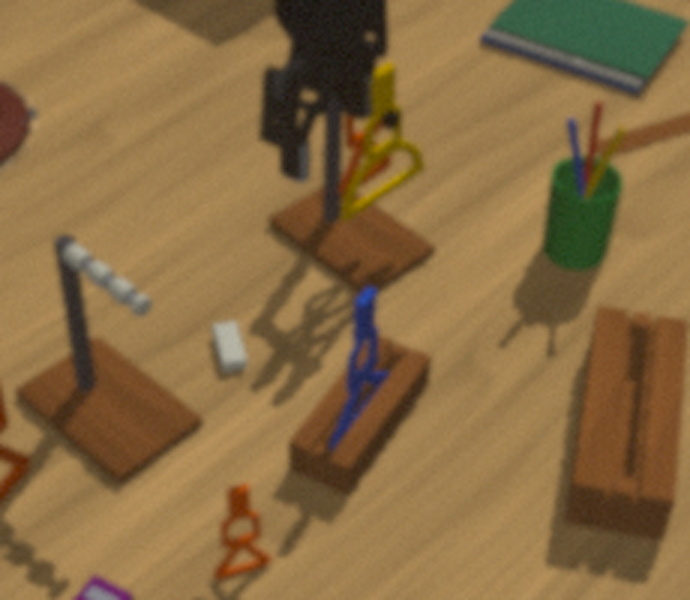

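View pics/e1t.png

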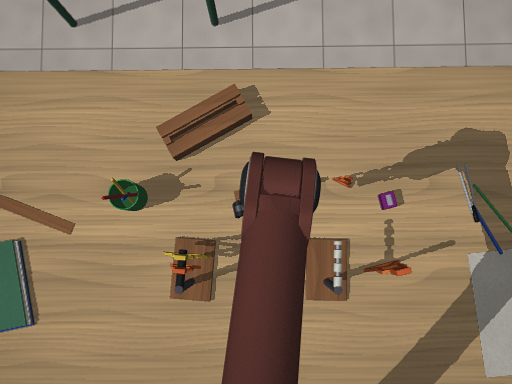

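Run:
```python
from h import *
import pickle
np.set_printoptions(precision=4,suppress=True)
s,c,im=pickle.load(open("w8.pkl","rb"))
cv2.imwrite("pics/e1z.png",cv2.resize(im[155:240,195:330,::-1],None,fx=5,fy=5,interpolation=cv2.INTER_CUBIC))
cv2.imwrite("pics/e1y.png",cv2.resize(im[60:150,400:512,::-1],None,fx=5,fy=5,interpolation=cv2.INTER_CUBIC))
```

```text
(no output)
```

View pics/e1z.png

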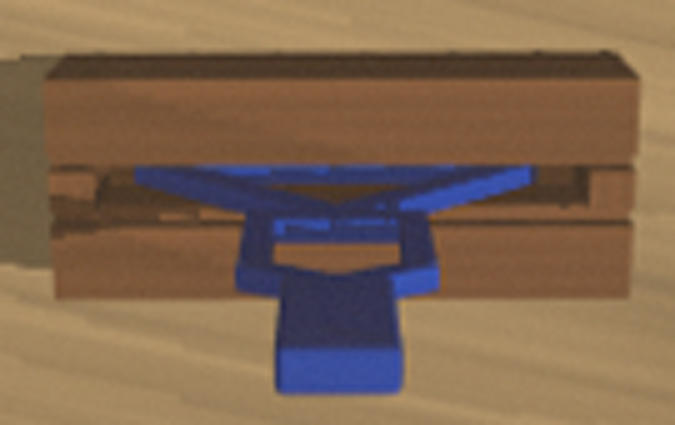

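View pics/e1y.png

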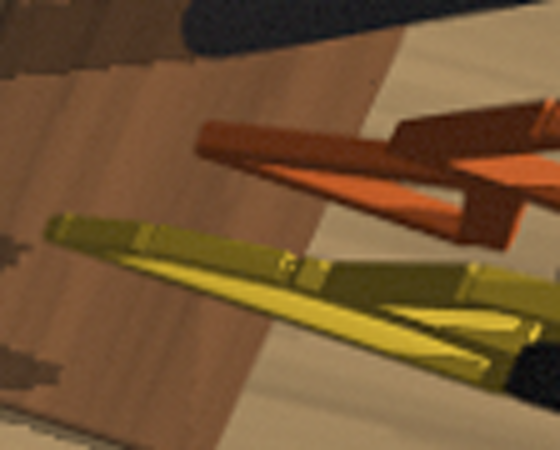

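Run:
```python
from h import *
import pickle
np.set_printoptions(precision=4,suppress=True)
s,c,im=pickle.load(open("w8.pkl","rb"))
o=np.array([195,155]); a=np.radians(12.4); n=np.array([np.cos(a),np.sin(a),0]); t=np.array([-np.sin(a),np.cos(a),0])
def L(px,z):
    P=onz(c,np.array(px)/5+o,z); return np.c_[P@n,P@t]*1000
print("block top",L([(45,80),(640,80),(632,297),(55,297)],.038).mean(0))
for z in(.160,.164,.168): 
    Q=L([(278,350),(402,348),(402,393),(278,393)],z); print(z,"tab top",Q.mean(0),np.linalg.norm(Q[0]-Q[1]),np.linalg.norm(Q[1]-Q[2]))
```

```text
block top [ 625.7398 -143.658 ]
0.16 tab top [ 626.5513 -145.3483] 23.110215607216187 9.051852663226061
0.164 tab top [ 624.9139 -145.3788] 22.77157791191152 8.919214414573965
0.168 tab top [ 623.2765 -145.4093] 22.432940216606823 8.786576165921868
```

Run:
```python
from workcell import arm
print(arm.job_done())
s=arm.observe(); print(s["time"],s["contact_force"])
```

```text
the job is handed in; nothing more can be done
None
the job is handed in; nothing more can be done
```

I finished the job and handed it in at about 31 s of robot time. All three plates are placed as asked, and the gripper is clear of everything.

**What I did**
- **Orange triangle (middle-sized):** I hung it in the spare hook's inner groove. I slid it outwards along the collar under about 7 N until it dropped, then seated it.
- **Yellow protractor:** I hung it in the outer groove, 28 mm further out.
- **Blue set square:** I drew it off last and lowered it into the slot of the 60 x 154 mm block.

**Last checks**
- **Seating on the spare hook:** Both plates bottomed at the same tool height as in their original grooves, 199.9 mm for orange and 200.0 mm for yellow. That agrees with an origin height of 184.6 mm.
- **Blue in the slot:** It made contact with its origin at about 114.7 mm, against 114 mm given. That is 0.7 mm high, within measuring noise. After release it stood upright, within 1 mm of the slot's centre line.
- **Forces:** The highest reading at the end of any move was about 8 N.
- **Bystanders:** The cup, eraser, sharpener and the other triangles looked undisturbed in the last pictures.

**What disagreed**
- After release, the hanging plates leaned about 3–5° sideways on the spare rod: orange about 4–5° and yellow about 3–4°. I left them because their seating heights were right.
- Camera positions differed from what the arm felt by about 2 mm sideways, and I corrected for that while working.

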